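# Fit the dicing grid to the vegetable dicer

### The job

Get the vegetable dicer ready: take the square-celled dicing grid out of the storage caddy, seat it flat and fully home in the matching well of the dicer and then close the dicer's lid all the way. Lower the grid in while holding it, never let it drop, and leave the rounded slicing insert and everything else where they are.

Things in the scene. Friction and masses are not known exactly. Their poses are not given: they have to be found in the camera images.
- grid: Dicing grid: flat grey rectangular plate, square corners, 112 mm long (x) x 62 mm wide (y) x 12 mm thick, 0.08 to 0.15 kg, with a square mesh of thin steel blades. Origin: centre of its underside, z up; a half turn makes no odds. At first it lies in one of the caddy's bays, parallel to the caddy's x, with 45 mm of its -x end sticking out of the mouth and its middle under the roof.
- slicer: Slicing insert, in the caddy's other bay in the same way: grey, 112 mm long x 54 mm wide x 12 mm thick, its outer end a half circle, with a single slanting blade. Origin: centre of its underside. Not wanted; leave it.
- caddy: Fixed white box, 75 mm (x) x 180 mm (y) x 30 mm high; origin: centre of its underside. Two covered bays at y = +52.5 and -52.5 mm, about 65 mm wide, 22 mm high inside, open to -x (the robot), floor 4 mm above the worktop, mouths at x = -37.5 mm, back wall inside at x = +32.5 mm. Nothing lies under the ends that stick out.
- dicer: Vegetable dicer, fixed: clear box 220 mm long (x) x 110 mm wide (y) with a white frame on top, its deck 74 mm above the worktop; front to -x. Origin: centre of its underside. On the deck stands a rectangular well, open at the top, with its middle at x = -30 mm; behind the well, at +x, the hinge of the lid.
- dicer_seat (a point): Centre of the seat ledge in the well, 80 mm above the worktop; x along the well, y across, z up. The seated grid has its origin here. The well is 116 x 66 mm inside, walls 8 mm thick, rim 30 mm above this point with a 3 mm chamfer round the mouth: fingers that hold the plate near its ends are stopped by the walls.
- dicer_notch (a point): Middle, at seat height, of the +y one of the two finger gaps, 36 mm across from the seat point (the other is at -y): each long wall is cut away over 44 mm of its length at its middle, down to the seat and open to the outside, so that fingers holding the plate by the middle of its long sides go down with it and can open there. The deck is 6 mm below.
- dicer_hinge (a point): Middle of the lid's hinge axis at the back of the dicer (x = +60, 116 mm above the worktop); the axis runs along the dicer's y.
- dicer_lid (a joint): Lid angle: 0 closed, pi/2 upright, stop at 1.75 rad; open (1.5 to 1.7) at first. White plate 85 mm wide, 8 mm thick, to 175 mm from the hinge axis (191 mm with its 44 mm wide tab), with a toothed pusher block 106 x 58 x 12 mm inside that enters the well and clears a seated grid by 8 mm. The stiff hinge holds it at any angle; 1 to 4 N at the front move it.
- lid_push (a point): Point on the lid's outer face, on its centre line, 150 mm from the hinge axis: a good place to push. Its z axis points outward from the lid's outer face, its x axis towards the hinge.
- spatula: Wooden spatula lying on the worktop, 260 mm long along its x (blade towards +x, 56 mm wide, 9 mm high at most). Origin under it, 130 mm from either end. Leave.
- mill: Wooden pepper mill, 56 mm across, 152 mm high, standing. Origin: centre of its foot. Leave.
- jar: Glass jar with a steel cap, 70 mm across, 110 mm high. Origin: centre of its foot. Leave.
- spoon: Spoon with a wooden handle, 190 mm long along its x, lying in front of the caddy, under 20 mm high; origin on its underside near the middle. Leave.

How it is judged:
By the outcome, as a careful person would: the job done as asked, in the order asked, and still so for the second after the job is handed in, with the robot touching nothing.
It also fails if it takes over 70 s, if anything falls off the work surface, if the arm or the gripper's body presses on something with over 40 N, if the wrist force passes 120 N, or if a joint passes its speed limit or range.

### The arm

A 6-joint arm with a two-finger parallel gripper is mounted at the origin on the work surface. World frame = base frame: x ahead of the robot, y to its left, z up, the work surface at z = 0. Lengths are in m, angles in rad, forces in N, time in s.
With the tool pointing down it reaches from about 0.35 to 0.775 m from the base axis. Payload 7.3 kg.
Tool frame: the origin (TCP) lies midway between the tips of the shut fingers; the grasp point (between the pads) lies 19 mm behind it; z points along the fingers, y is the line along which they close (so a half turn about z gives the same grasp; the last joint's range is limited). The gripper opens to 92 mm and grips with 3 to 60 N. Pads are 19 mm wide; open, the fingers measure 130 mm over their backs; the gripper's body (75 mm by 190 mm) begins 47 mm behind the grasp point.
Start: joints at [1.15, 0.342, 1.524, -0, 1.275, -0.146], TCP at [0.142, 0.505, 0.227] pointing down, gripper open.
Joint ranges: [-2.53, 2.53], [-0.77, 2.02], [0.04, 2.7], [-1, 4.14], [0.28, 2.66], [-3.11, 3.11]. Speed limits (rad/s): [2.57, 2.57, 3.14, 3.14, 3.14, 3.14].

### API

Orientations are given as a unit quaternion [x, y, z, w].
In Python, from bench import status, viewer, sign_off gives the robot as it stands.
- The arm moves only by the tool arm_command, never from a script. Its argument "motion" is a list of rows, each an object of numbers: "gripper": the finger opening in m, from 0 to 0.0918; "dx", "dy", "dz": the shift along the tool's x, y, z in m; "twist": the turn about the tool's z in rad. A call has 1 to 10 rows; each row is the pose to reach, as a shift and turn from the pose commanded when the call began, along the tool's axes at that moment; what a row does not reach only later rows make up. A row lasts 1/10 s, in which the tool goes at most 50 mm and 8.59 degrees, less where a joint would pass 70% of its speed; a pose out of reach is approached as far as the arm can. A call with a gripper value outside its range is refused whole. The fingers move at their own pace and stop on an object; "force" is the grip in N (left out, the last holds). Time passes only in rows, so rows that repeat a pose let the fingers close. It gives the time, the measured TCP pose, the force, the opening and the grip force at its end, in the units of the state.
- status.get_state(): the state, without advancing time (a new reading comes with each control period).
- viewer.get_image(name): name is "side" or "top"; returns a dict with "pixels" (384x512x3 uint8, red, green, blue), "mtx" (3x3 intrinsics, pixels), "world_to_cam" (4x4, takes a point from world to camera coordinates). Camera axes: x right, y down, z forward; pixel columns grow to the right and rows downward; lengths in m; the calibration is good to about 2 mm. A picture is of the moment at which its call begins. There is no depth.
- sign_off(): hands the job in; it is judged then, once.
Trained networks look in a picture, given as the dict that the camera call returned (one of the last four; its "shot" number tells which), for a name from the list of things; names that differ only in an ending like _2 or _b are one class to them, and where a whole thing is asked for, a point or a joint stands for the part that bears it (a point fixed in the world has none). Each returns a list of dicts, best first, with "confidence" (0 to 1); they miss things now and then, are a little off and sometimes report something else, mostly with a low value. They report only what shows in the picture. A call takes as long as a camera call.
- viewer.boxes_of(picture, target): "bbox" ([left, top, right, bottom] in pixels, round what is visible of it).
- viewer.pinpoint(picture, target): "uv" ([column, row] in pixels: a listed point, or the origin of a listed thing).
The state is a dict: "time": time; "joint_positions": joint angles; "joint_vel": joint speeds; "tau": joint torques, N m; "eef_pos": TCP position; "orientation": TCP orientation; "wrist_force": force on the tool from outside, world axes, zero at the start; "torque": the same for the moment, N m; "opening": opening from 0.0 (shut) to 1.0 (fully open); "grasp_force": force on a finger pad.
Only numpy, scipy, OpenCV 4.12 (cv2) and the standard library are available. Lean on these libraries where they do the work, as an engineer would, in place of code of your own. Each camera call takes 0.05 s, during which the arm holds its last target. There are 200 camera calls.

## Working session

There is one attempt and no reset: what is moved stays moved. The work goes in short steps, Python scripts to look and compute and a tool call to move; the robot and the scene stay as the last step left them, time stands still between calls to the robot, and variables do not carry over. Pictures are saved under pics/ and viewed, at most 10 in all, crops included, and the job is handed in when it is done.

Besides the shell and the picture viewer there is one more tool, called as name([rows], argument=value, ...), one row to a line, values as JSON. arm_command: Moves the arm, as the interface text tells. Its arguments: {"type":"object","properties":{"motion":{"type":"array"},"force":{"type":"number"}},"required":["motion"]}

```bash
mkdir -p pics
cat > h.py <<'E'
import numpy as np, cv2
from bench import status, viewer
def ray(P,uv):
    K=np.array(P["mtx"]);T=np.array(P["world_to_cam"]);R=T[:3,:3]
    return -R.T@T[:3,3], R.T@np.linalg.inv(K)@np.array([uv[0],uv[1],1.])
def atz(P,uv,z):
    o,d=ray(P,uv); return o+d*(z-o[2])/d[2]
def tri(ps):
    A=np.zeros((3,3));b=np.zeros(3)
    for P,uv in ps:
        o,d=ray(P,uv);d=d/np.linalg.norm(d);M=np.eye(3)-np.outer(d,d);A+=M;b+=M@o
    return np.linalg.solve(A,b)
def proj(P,X):
    T=np.array(P["world_to_cam"]);c=T[:3,:3]@np.array(X)+T[:3,3];p=np.array(P["mtx"])@c;return p[:2]/p[2]
def save(P,n,crop=None,s=1):
    im=np.array(P["pixels"])[:,:,::-1]
    if crop: im=im[crop[1]:crop[3],crop[0]:crop[2]]
    cv2.imwrite("pics/"+n,cv2.resize(im,None,fx=s,fy=s,interpolation=cv2.INTER_CUBIC))
E
python3 - <<'E'
from h import *
np.set_printoptions(precision=4,suppress=True)
s=status.get_state();print(s)
P={n:viewer.get_image(n) for n in("top","side")}
for n in P: save(P[n],n+"0.png",s=1.5)
for t in "grid slicer caddy dicer dicer_seat dicer_notch dicer_hinge lid_push spatula mill jar spoon".split():
    ps=[]
    for n in P:
        r=viewer.pinpoint(P[n],t)
        print(t,n,[(np.round(q["uv"],1).tolist(),round(q["confidence"],2)) for q in r[:2]])
        if r: ps.append((P[n],r[0]["uv"])); print("   z0",atz(P[n],r[0]["uv"],{"dicer_seat":.08,"dicer_notch":.08,"dicer_hinge":.116,"grid":.004,"slicer":.004}.get(t,0)))
    if len(ps)==2: print("   tri",tri(ps))
E
```

```text
{'time': 0.0, 'joint_positions': array([ 1.15  ,  0.3427,  1.525 ,  0.    ,  1.2754, -0.146 ]), 'joint_vel': array([ 0.0003,  0.0001, -0.0007, -0.0002,  0.0018, -0.0006]), 'tau': array([ -0.0008, -43.124 , -24.4211,   0.0717,   0.056 ,  -0.0001]), 'eef_pos': array([0.1423, 0.5049, 0.226 ]), 'orientation': array([ 0.137 ,  0.9906, -0.0007, -0.0002]), 'wrist_force': array([-0.3449, -0.9074, -0.1398]), 'torque': array([ 0.0059,  0.0284, -0.0271]), 'grasp_force': 0.0, 'opening': 1.0024983272870132}
grid top [([340.0, 179.4], 0.57)]
   z0 [ 0.5811 -0.2368  0.004 ]
grid side [([281.3, 167.2], 0.73)]
   z0 [ 0.572  -0.2359  0.004 ]
   tri [ 0.5777 -0.239  -0.    ]
slicer top [([382.8, 185.3], 0.68), ([265.7, 128.5], 0.54)]
   z0 [ 0.5637 -0.3432  0.004 ]
slicer side [([302.5, 143.2], 0.48)]
   z0 [ 0.564  -0.3607  0.004 ]
   tri [ 0.5598 -0.3401  0.0187]
caddy top [([362.9, 170.5], 0.9)]
   z0 [ 0.6026 -0.296   0.    ]
caddy side [([285.9, 153.1], 0.8)]
   z0 [ 0.5885 -0.3023  0.    ]
   tri [ 0.5954 -0.2986  0.0007]
dicer top [([145.6, 205.8], 0.92), ([120.7, 217.7], 0.51)]
   z0 [0.5258 0
[... 832 characters left out ...]
atula top [([239.1, 206.9], 0.75), ([231.5, 141.2], 0.21)]
   z0 [0.5176 0.0192 0.    ]
spatula side [([255.1, 239.0], 0.68)]
   z0 [0.5198 0.0145 0.    ]
   tri [0.5175 0.0189 0.0057]
mill top [([231.6, 139.1], 0.56), ([129.7, 179.6], 0.52)]
   z0 [0.6915 0.0352 0.    ]
mill side [([187.2, 220.6], 0.67)]
   z0 [0.6843 0.0363 0.    ]
   tri [ 0.6897  0.0341 -0.004 ]
jar top [([271.1, 130.1], 0.69)]
   z0 [ 0.7122 -0.0664  0.    ]
jar side [([191.1, 195.4], 0.88)]
   z0 [ 0.7241 -0.0394  0.    ]
   tri [ 0.7271 -0.0612 -0.0208]
spoon top [([325.2, 263.4], 0.84)]
   z0 [ 0.3718 -0.1933  0.    ]
spoon side [([356.5, 203.4], 0.97)]
   z0 [ 0.356  -0.1978  0.    ]
   tri [ 0.3638 -0.1962 -0.0019]
```

View pics/top0.png

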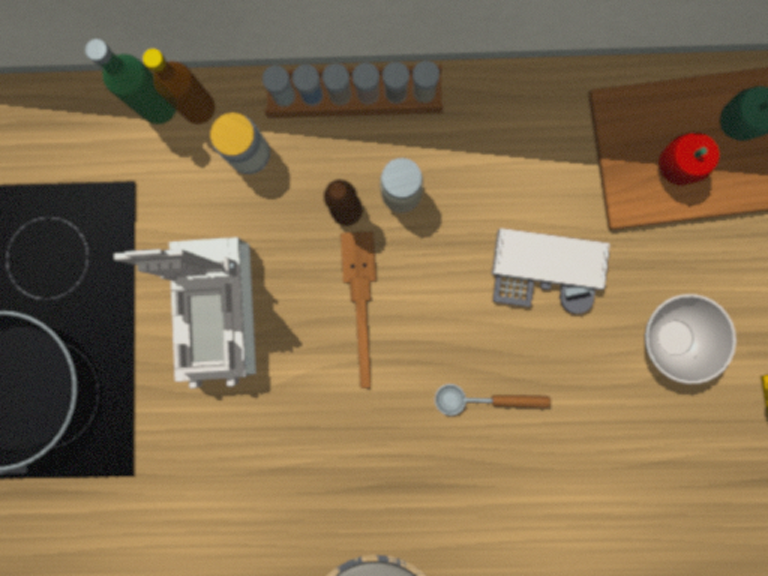

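View pics/side0.png

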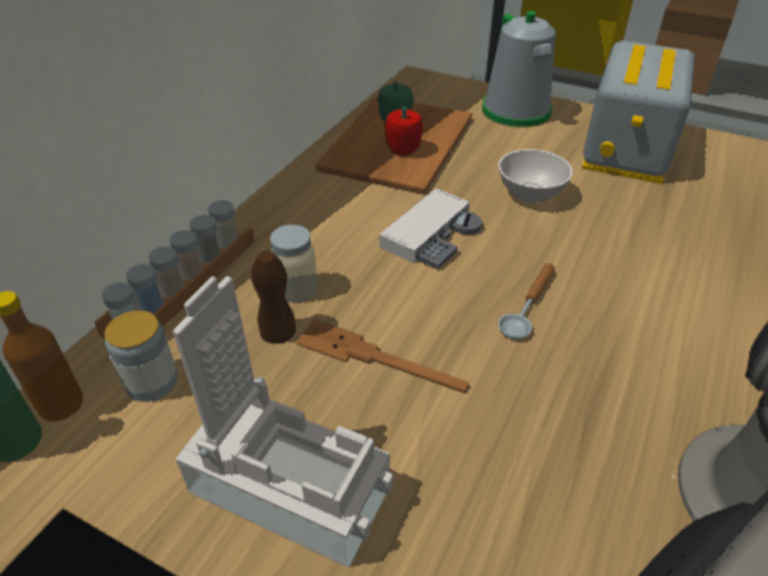

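The grid is the square plate in the caddy's left (+y) bay, around (515,290) in top0. The dicer is around (208,320) with its lid open. Next I fit the dicer and caddy poses to all the detections and check them with overlays.

```bash
cat > fit.py <<'E'
from h import *
from scipy.optimize import least_squares
def T2(p,l):
    c,s=np.cos(p[2]),np.sin(p[2]);return np.array([p[0]+c*l[0]-s*l[1],p[1]+s*l[0]+c*l[1],l[2]])
D={"dicer":(0,0,0),"dicer_seat":(-.03,0,.08),"dicer_notch":(-.03,.036,.08),"dicer_hinge":(.06,0,.116)}
C={"caddy":(0,0,0),"grid":(-.0265,.0525,.004),"slicer":(-.0265,-.0525,.004)}
def fit(obs,p0):
    f=lambda p:np.concatenate([proj(P,T2(p,l))-uv for P,uv,l in obs])
    r=least_squares(f,p0,loss="soft_l1",f_scale=1.5);return r.x,r.fun
def box(P,im,p,x0,x1,y0,y1,z,col):
    q=np.array([proj(P,T2(p,(a,b,z))) for a,b in((x0,y0),(x1,y0),(x1,y1),(x0,y1))])
    cv2.polylines(im,[np.int32((q+.5)*4*16)],True,col,1,cv2.LINE_AA,4)
E
python3 - <<'E'
from fit import *
np.set_printoptions(precision=4,suppress=True)
S=[]
oD=[];oC=[]
for k in range(2):
  for n in("top","side"):
    P=viewer.get_image(n);S.append(P)
    for M,o in((D,oD),(C,oC)):
      for t,l in M.items():
        r=viewer.pinpoint(P,t)
        if r and r[0]["confidence"]>.4:o.append((P,r[0]["uv"],l))
pd,fd=fit(oD,[.525,.257,0]);pc,fc=fit(oC,[.597,-.297,0]);print(pd,pc);print(fd.round(1));print(fc.round(1))
np.save("p.npy",[pd,pc])
for P,n in((S[2],"top"),(S[3],"side")):
    im=cv2.resize(np.ascontiguousarray(np.array(P["pixels"])[:,:,::-1]),None,fx=4,fy=4,interpolation=cv2.INTER_CUBIC)
    box(P,im,pd,-.088,.028,-.033,.033,.110,(0,0,255))
    box(P,im,pd,-.11,.11,-.055,.055,.074,(0,255,0))
    box(P,im,pc,-.0375,.0375,-.09,.09,.03,(0,0,255))
    box(P,im,pc,-.0825,.0295,.0215,.0835,.016,(255,255,0))
    a=T2(pd,(0,0,.09));b=T2(pc,(0,0,.02))
    cr=[]
    for c in(a,b):
        u,v=(proj(P,c)*4).astype(int);x=max(0,u-200);y=max(0,v-220);cr.append(im[y:y+440,x:x+400])
    cv2.imwrite(f"pics/ov_{n}.png",np.hstack(cr))
E
```

```text
[0.5254 0.2553 0.021 ] [ 0.5949 -0.2988 -0.1653]
[  1.2  -3.   -0.9  -3.1  -2.2   2.    1.9  -2.5   0.6   2.5   1.1  -0.5
   0.5   1.8   0.6   2.2   1.2  -1.3   0.6  -2.2   1.5   1.3  -2.   -2.
  -0.6   0.7   2.3  -2.6 -63.9  87.8   1.9  -0.8]
[ 0.   0.3  2.6 -0.4  1.2 -0.4 -0.7  0.4 -1.  -2.3 -0.1  0.6 -1.1  1.9
  0.2  2.2 -0.7 -0.   0.3 -2.2 -0.4  0.4 -0.6  3.2]
```

View pics/ov_top.png

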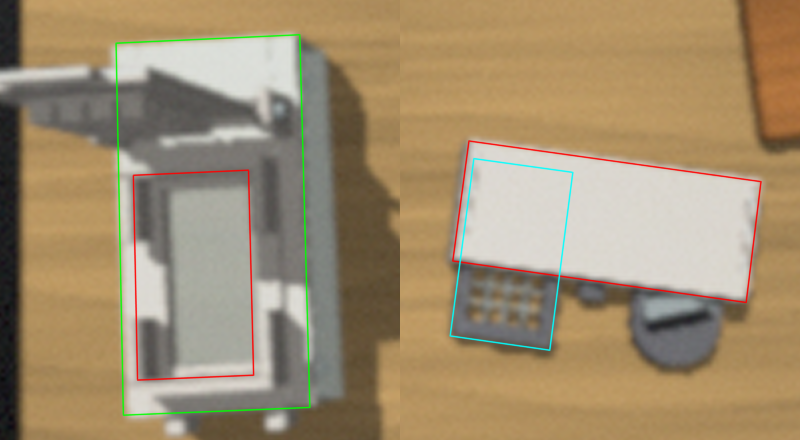

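View pics/ov_side.png

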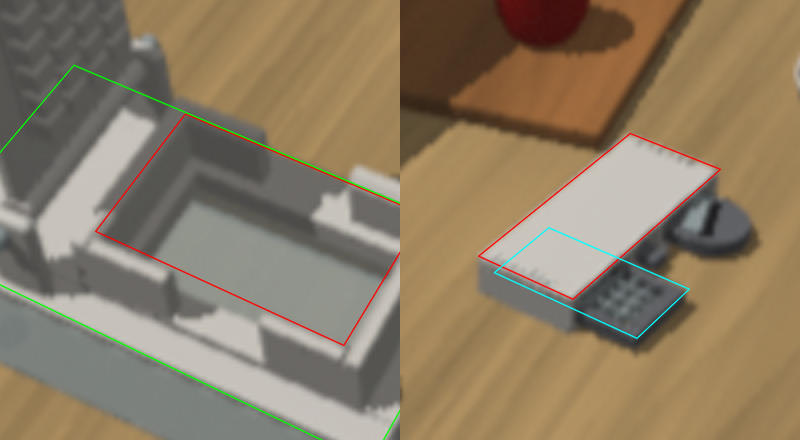

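The overlays fit well, within about 2 mm, and the real grid sits about 2 mm to −y of the drawn one. Next I work out the approach.

```bash
cat > mv.py <<'E'
from fit import *
from scipy.spatial.transform import Rotation as Ro
pd,pc=np.load("p.npy")
pc=pc.copy()
def go(name,xyz,yaw=None):
    s=status.get_state();R=Ro.from_quat(s["orientation"]).as_matrix()
    d=R.T@(np.array(xyz)-s["eef_pos"]);a=np.arctan2(R[1,1],R[0,1])
    tw=0 if yaw is None else -((np.pi/2+yaw-a+np.pi/2)%np.pi-np.pi/2)
    print(name,"target",np.round(xyz,4),"d",d.round(4),"twist",round(tw,3))
E
python3 - <<'E'
from mv import *
print(status.get_state()["eef_pos"])
go("via",(.41,.08,.227),pc[2])
g=T2(pc,(-.0695,.0505,.10));go("above",g,pc[2])
E
```

```text
[0.14243099 0.50533329 0.22674793]
via target [0.41  0.08  0.227] d [-3.729e-01 -3.368e-01 -3.000e-04] twist -0.109
above target [ 0.5346 -0.2375  0.1   ] d [-0.5791 -0.6086  0.1267] twist -0.109
```

arm_command([
  {"dx":-0.373,"dy":-0.337,"twist":-0.109,"gripper":0.078},
  {"dx":-0.373,"dy":-0.337,"twist":-0.109},
  {"dx":-0.373,"dy":-0.337,"twist":-0.109},
  {"dx":-0.373,"dy":-0.337,"twist":-0.109},
  {"dx":-0.373,"dy":-0.337,"twist":-0.109},
  {"dx":-0.373,"dy":-0.337,"twist":-0.109},
  {"dx":-0.373,"dy":-0.337,"twist":-0.109},
  {"dx":-0.373,"dy":-0.337,"twist":-0.109},
  {"dx":-0.373,"dy":-0.337,"twist":-0.109},
  {"dx":-0.373,"dy":-0.337,"twist":-0.109},
])

```text
schema error: expected keys gripper, dx, dy, dz, twist
```

Run:
```python
from mv import *
print(status.get_state()["eef_pos"],status.get_state()["joint_positions"])
go("above",T2(pc,(-.0695,.0505,.09)),pc[2])
```

```text
[0.14243099 0.50533329 0.22674793] [ 1.15001446e+00  3.41988841e-01  1.52409536e+00  2.92980494e-05
  1.27540053e+00 -1.45999869e-01]
above target [ 0.5346 -0.2375  0.09  ] d [-0.5791 -0.6086  0.1367] twist -0.109
```

All keys are needed in each row.

arm_command([
  {"dx":-0.373,"dy":-0.337,"dz":0,"twist":-0.109,"gripper":0.078},
  {"dx":-0.373,"dy":-0.337,"dz":0,"twist":-0.109,"gripper":0.078},
  {"dx":-0.373,"dy":-0.337,"dz":0,"twist":-0.109,"gripper":0.078},
  {"dx":-0.373,"dy":-0.337,"dz":0,"twist":-0.109,"gripper":0.078},
  {"dx":-0.373,"dy":-0.337,"dz":0,"twist":-0.109,"gripper":0.078},
  {"dx":-0.373,"dy":-0.337,"dz":0,"twist":-0.109,"gripper":0.078},
  {"dx":-0.373,"dy":-0.337,"dz":0,"twist":-0.109,"gripper":0.078},
  {"dx":-0.373,"dy":-0.337,"dz":0,"twist":-0.109,"gripper":0.078},
  {"dx":-0.373,"dy":-0.337,"dz":0,"twist":-0.109,"gripper":0.078},
  {"dx":-0.373,"dy":-0.337,"dz":0,"twist":-0.109,"gripper":0.078},
])

```text
time: 3.9
eef_pos: [0.4094, 0.0801, 0.2271]
orientation: [0.083, 0.997, 0.0, 0.001]
wrist_force: [0.4, 0.9, 0.3]
opening: 0.849
grasp_force: 0.0
```

Run:
```python
from mv import *
print(status.get_state()["eef_pos"],status.get_state()["joint_positions"])
go("above",T2(pc,(-.0695,.0505,.09)),pc[2])
```

```text
[0.40938434 0.08005443 0.22707088] [ 8.69505120e-03  1.42074580e-01  1.79346536e+00  3.09164198e-04
  1.20496061e+00 -1.39612271e+00]
above target [ 0.5346 -0.2375  0.09  ] d [-0.1759 -0.2925  0.1371] twist -0.001
```

arm_command([
  {"dx":-0.176,"dy":-0.292,"dz":0.02,"twist":0,"gripper":0.078},
  {"dx":-0.176,"dy":-0.292,"dz":0.02,"twist":0,"gripper":0.078},
  {"dx":-0.176,"dy":-0.292,"dz":0.02,"twist":0,"gripper":0.078},
  {"dx":-0.176,"dy":-0.292,"dz":0.02,"twist":0,"gripper":0.078},
  {"dx":-0.176,"dy":-0.292,"dz":0.02,"twist":0,"gripper":0.078},
  {"dx":-0.176,"dy":-0.292,"dz":0.02,"twist":0,"gripper":0.078},
  {"dx":-0.176,"dy":-0.292,"dz":0.06,"twist":0,"gripper":0.078},
  {"dx":-0.176,"dy":-0.292,"dz":0.1,"twist":0,"gripper":0.078},
  {"dx":-0.176,"dy":-0.292,"dz":0.137,"twist":0,"gripper":0.078},
  {"dx":-0.176,"dy":-0.292,"dz":0.137,"twist":0,"gripper":0.078},
])

```text
time: 4.9
eef_pos: [0.5308, -0.2336, 0.0844]
orientation: [0.083, 0.997, 0.003, -0.005]
wrist_force: [-0.8, 0.5, -0.4]
opening: 0.847
grasp_force: 0.0
```

Run:
```python
from mv import *
print(status.get_state()["eef_pos"])
go("down",T2(pc,(-.0695,.0505,.005)),pc[2])
P=viewer.get_image("top")
u,v=proj(P,T2(pc,(-.05,.03,.02))).astype(int)
save(P,"a1.png",(u-50,v-45,u+50,v+45),4)
P=viewer.get_image("side")
u,v=proj(P,T2(pc,(-.06,.05,.02))).astype(int)
save(P,"a2.png",(u-50,v-45,u+50,v+45),4)
a=np.hstack([cv2.imread("pics/a1.png"),cv2.imread("pics/a2.png")]);cv2.imwrite("pics/a.png",a)
```

```text
[ 0.53076019 -0.23360108  0.08441762]
down target [ 0.5346 -0.2375  0.005 ] d [-0.0053 -0.0035  0.0794] twist -0.001
```

View pics/a.png

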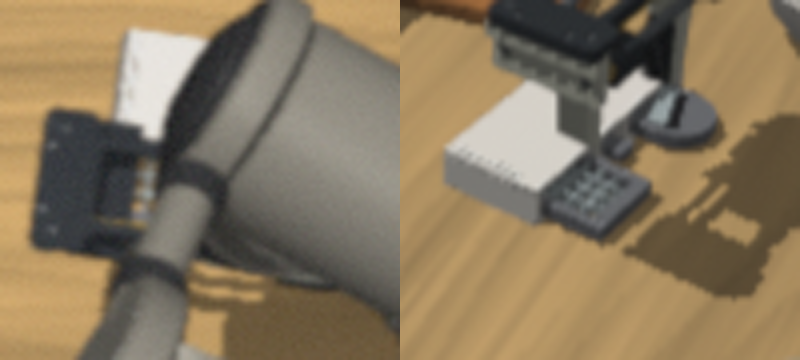

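The view shows the gripper above the exposed square end, with its fingers on both sides of it. The arm was still settling when I took it. Now descending.

arm_command([
  {"dx":0,"dy":0,"dz":0,"twist":0,"gripper":0.078},
  {"dx":0,"dy":0,"dz":0.02,"twist":0,"gripper":0.078},
  {"dx":0,"dy":0,"dz":0.04,"twist":0,"gripper":0.078},
  {"dx":0,"dy":0,"dz":0.06,"twist":0,"gripper":0.078},
  {"dx":0,"dy":0,"dz":0.07,"twist":0,"gripper":0.078},
  {"dx":0,"dy":0,"dz":0.078,"twist":0,"gripper":0.078},
  {"dx":0,"dy":0,"dz":0.084,"twist":0,"gripper":0.078},
  {"dx":0,"dy":0,"dz":0.084,"twist":0,"gripper":0.078},
  {"dx":0,"dy":0,"dz":0.084,"twist":0,"gripper":0.078},
])

```text
time: 5.9
eef_pos: [0.5344, -0.2352, 0.0064]
orientation: [0.083, 0.997, -0.0, 0.001]
wrist_force: [-0.5, 0.2, 0.5]
opening: 0.846
grasp_force: 0.0
```

arm_command([
  {"dx":0,"dy":0,"dz":0,"twist":0,"gripper":0.066},
  {"dx":0,"dy":0,"dz":0,"twist":0,"gripper":0.062},
  {"dx":0,"dy":0,"dz":0,"twist":0,"gripper":0.058},
  {"dx":0,"dy":0,"dz":0,"twist":0,"gripper":0.05},
  {"dx":0,"dy":0,"dz":0,"twist":0,"gripper":0.05},
  {"dx":0,"dy":0,"dz":0,"twist":0,"gripper":0.05},
], force=15)

```text
time: 6.5
eef_pos: [0.5341, -0.2352, 0.0058]
orientation: [0.083, 0.997, -0.0, 0.0]
wrist_force: [0.1, -1.3, 0.7]
opening: 0.674
grasp_force: 15.0
```

arm_command([
  {"dx":0.008,"dy":0,"dz":0,"twist":0,"gripper":0.05},
  {"dx":0.02,"dy":0,"dz":0,"twist":0,"gripper":0.05},
  {"dx":0.035,"dy":0,"dz":0,"twist":0,"gripper":0.05},
  {"dx":0.05,"dy":0,"dz":0,"twist":0,"gripper":0.05},
  {"dx":0.065,"dy":0,"dz":0,"twist":0,"gripper":0.05},
  {"dx":0.08,"dy":0,"dz":0,"twist":0,"gripper":0.05},
  {"dx":0.085,"dy":0,"dz":0,"twist":0,"gripper":0.05},
  {"dx":0.085,"dy":0,"dz":0,"twist":0,"gripper":0.05},
  {"dx":0.085,"dy":0,"dz":0,"twist":0,"gripper":0.05},
], force=20)

```text
time: 7.4
eef_pos: [0.4506, -0.2212, 0.0057]
orientation: [0.083, 0.997, -0.0, 0.0]
wrist_force: [0.9, -0.3, -1.5]
opening: 0.674
grasp_force: 20.0
```

Run:
```python
from mv import *
S=[viewer.get_image(n) for n in("top","side")]
ps=[]
for P,n in zip(S,("top","side")):
    r=viewer.pinpoint(P,"grid");print([(q["uv"],q["confidence"]) for q in r[:2]])
    if r: print(atz(P,r[0]["uv"],.004))
P=S[1];save(P,"b.png",(230,110,380,230),5)
```

```text
[([267.7, 130.2], 0.74), ([337.9, 214.6], 0.65)]
[ 0.71128508 -0.05769503  0.004     ]
[([192.9, 326.4], 0.63), ([307.4, 179.3], 0.47)]
[0.52177524 0.25725684 0.004     ]
```

View pics/b.png

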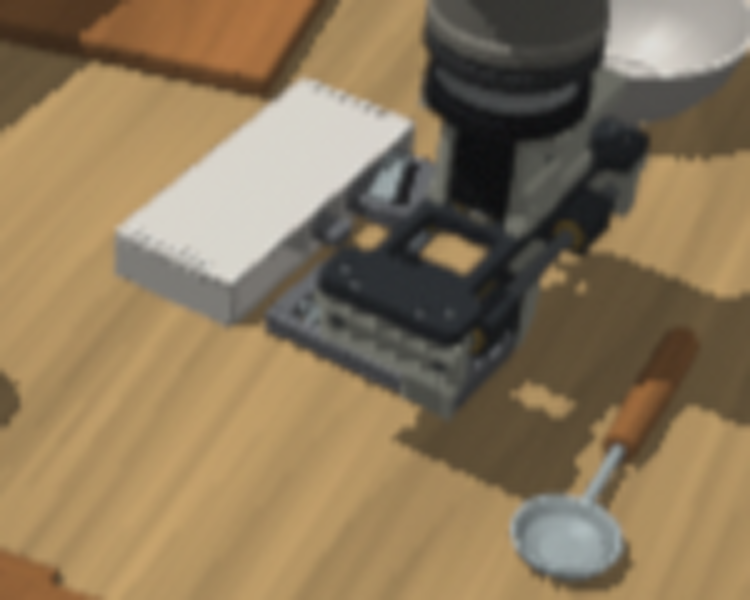

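The side crop shows the grid fully out of the mouth, with a gap to the caddy, and gripped at its outer end. I set it down on the worktop and regrasp at its middle.

arm_command([
  {"dx":0,"dy":0,"dz":0.001,"twist":0,"gripper":0.05},
  {"dx":0,"dy":0,"dz":0.002,"twist":0,"gripper":0.05},
  {"dx":0,"dy":0,"dz":0.003,"twist":0,"gripper":0.05},
  {"dx":0,"dy":0,"dz":0.004,"twist":0,"gripper":0.05},
  {"dx":0,"dy":0,"dz":0.004,"twist":0,"gripper":0.05},
  {"dx":0,"dy":0,"dz":0.004,"twist":0,"gripper":0.05},
  {"dx":0,"dy":0,"dz":0.004,"twist":0,"gripper":0.05},
])

```text
time: 8.3
eef_pos: [0.4502, -0.2209, 0.0021]
orientation: [0.083, 0.997, -0.0, 0.0]
wrist_force: [-1.6, 1.3, 5.6]
opening: 0.672
grasp_force: 20.0
```

Run:
```python
from mv import *
s=status.get_state();R=Ro.from_quat(s["orientation"]).as_matrix()
print(s["eef_pos"],s["wrist_force"])
for n in("top","side"):
  P=viewer.get_image(n)
  for q in viewer.pinpoint(P,"grid")[:3]:
    X=atz(P,q["uv"],.0);print(n,X,q["confidence"],"tool",(R.T@(X-s["eef_pos"])).round(4))
```

```text
[ 0.45018186 -0.22092659  0.00212567] [-1.61320828  1.32296831  5.63302423]
top [ 0.49778386 -0.2275513   0.        ] 0.62 tool [-0.048   0.0013  0.0021]
side [ 0.49291486 -0.22266712  0.        ] 0.78 tool [-0.0424  0.0053  0.0021]
```

arm_command([
  {"dx":0,"dy":0,"dz":0,"twist":0,"gripper":0.078},
  {"dx":0,"dy":0,"dz":0,"twist":0,"gripper":0.078},
  {"dx":0,"dy":0,"dz":0,"twist":0,"gripper":0.078},
  {"dx":0,"dy":0,"dz":0,"twist":0,"gripper":0.078},
  {"dx":-0.012,"dy":0,"dz":0,"twist":0,"gripper":0.078},
  {"dx":-0.025,"dy":0,"dz":0,"twist":0,"gripper":0.078},
  {"dx":-0.038,"dy":0,"dz":0,"twist":0,"gripper":0.078},
  {"dx":-0.044,"dy":0,"dz":0,"twist":0,"gripper":0.078},
  {"dx":-0.044,"dy":0,"dz":0,"twist":0,"gripper":0.078},
  {"dx":-0.044,"dy":0,"dz":0,"twist":0,"gripper":0.078},
])

```text
time: 9.5
eef_pos: [0.4929, -0.2279, 0.0014]
orientation: [0.083, 0.997, 0.0, -0.0]
wrist_force: [-1.3, 0.9, -0.0]
opening: 0.852
grasp_force: 0.0
```

arm_command([
  {"dx":0,"dy":0,"dz":0,"twist":0,"gripper":0.068},
  {"dx":0,"dy":0,"dz":0,"twist":0,"gripper":0.064},
  {"dx":0,"dy":0,"dz":0,"twist":0,"gripper":0.06},
  {"dx":0,"dy":0,"dz":0,"twist":0,"gripper":0.05},
  {"dx":0,"dy":0,"dz":0,"twist":0,"gripper":0.05},
  {"dx":0,"dy":0,"dz":0,"twist":0,"gripper":0.05},
  {"dx":0,"dy":0,"dz":0,"twist":0,"gripper":0.05},
], force=20)

```text
time: 10.2
eef_pos: [0.4933, -0.2282, 0.0017]
orientation: [0.083, 0.997, 0.0, -0.0]
wrist_force: [-2.1, -1.0, 2.5]
opening: 0.672
grasp_force: 19.9
```

arm_command([
  {"dx":0,"dy":0,"dz":-0.01,"twist":0,"gripper":0.05},
  {"dx":0,"dy":0,"dz":-0.03,"twist":0,"gripper":0.05},
  {"dx":0,"dy":0,"dz":-0.06,"twist":0,"gripper":0.05},
  {"dx":0,"dy":0,"dz":-0.1,"twist":0,"gripper":0.05},
  {"dx":0,"dy":0,"dz":-0.14,"twist":0,"gripper":0.05},
  {"dx":0,"dy":0,"dz":-0.18,"twist":0,"gripper":0.05},
  {"dx":0,"dy":0,"dz":-0.2,"twist":0,"gripper":0.05},
  {"dx":0,"dy":0,"dz":-0.2,"twist":0,"gripper":0.05},
  {"dx":0,"dy":0,"dz":-0.2,"twist":0,"gripper":0.05},
])

```text
time: 11.1
eef_pos: [0.4932, -0.2279, 0.2013]
orientation: [0.083, 0.997, 0.0, -0.0]
wrist_force: [-0.3, -0.0, -2.2]
opening: 0.674
grasp_force: 20.0
```

Run:
```python
from mv import *
s=status.get_state();R=Ro.from_quat(s["orientation"]).as_matrix()
print(s["eef_pos"],s["wrist_force"],s["opening"])
for n in("top","side"):
  P=viewer.get_image(n)
  save(P,"c_"+n+".png",(180,0,380,250) if n=="side" else (230,120,400,260),2.2)
  for q in viewer.pinpoint(P,"grid")[:3]:
    X=atz(P,q["uv"],s["eef_pos"][2]-.002);print(n,q["uv"],q["confidence"],"tool",(R.T@(X-s["eef_pos"])).round(4))
a,b=cv2.imread("pics/c_top.png"),cv2.imread("pics/c_side.png")
a=cv2.copyMakeBorder(a,0,b.shape[0]-a.shape[0],0,0,0)
cv2.imwrite("pics/c.png",np.hstack([a,b])[:600,:800])
go("via",(.36,.06,.2),pd[2])
go("seat above",T2(pd,(-.03,0,.14)),pd[2])
```

```text
[ 0.49321811 -0.22792565  0.20127497] [-0.25773318 -0.04073029 -2.18370229] 0.6744659547043266
top [356.6, 212.0] 0.52 tool [-0.0042 -0.003   0.002 ]
top [104.1, 168.6] 0.43 tool [-0.0187  0.522   0.0022]
side [315.1, 116.4] 0.61 tool [0.0103 0.0184 0.002 ]
via target [0.36 0.06 0.2 ] d [0.1785 0.2619 0.0009] twist -0.187
seat above target [0.4954 0.2547 0.14  ] d [0.0769 0.4762 0.0609] twist -0.187
```

View pics/c.png

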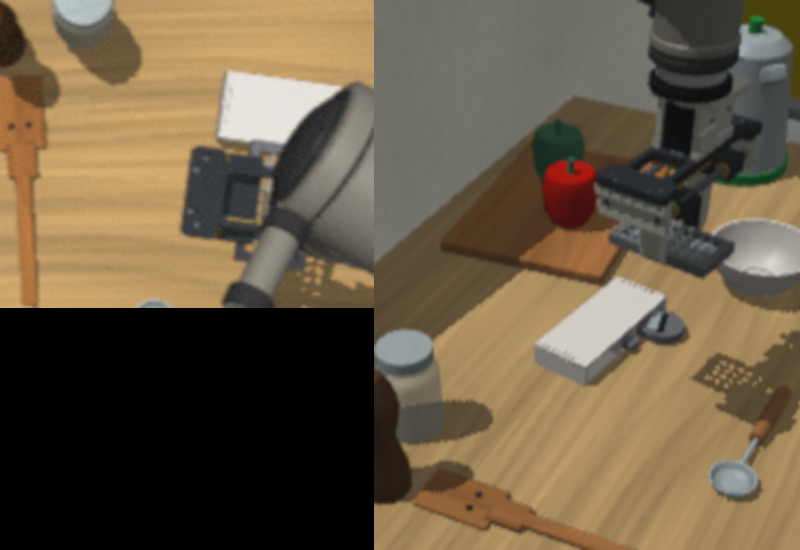

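The grid is held level near its middle. I move beside and above the well.

arm_command([
  {"dx":0.025,"dy":0.045,"dz":0,"twist":-0.02,"gripper":0.05},
  {"dx":0.05,"dy":0.09,"dz":0,"twist":-0.05,"gripper":0.05},
  {"dx":0.08,"dy":0.13,"dz":0,"twist":-0.08,"gripper":0.05},
  {"dx":0.107,"dy":0.17,"dz":0,"twist":-0.11,"gripper":0.05},
  {"dx":0.107,"dy":0.215,"dz":0,"twist":-0.14,"gripper":0.05},
  {"dx":0.107,"dy":0.26,"dz":0,"twist":-0.17,"gripper":0.05},
  {"dx":0.107,"dy":0.305,"dz":0,"twist":-0.187,"gripper":0.05},
  {"dx":0.107,"dy":0.35,"dz":0,"twist":-0.187,"gripper":0.05},
  {"dx":0.107,"dy":0.395,"dz":0,"twist":-0.187,"gripper":0.05},
  {"dx":0.107,"dy":0.43,"dz":0,"twist":-0.187,"gripper":0.05},
])

```text
time: 12.3
eef_pos: [0.4586, 0.216, 0.2007]
orientation: [-0.011, 1.0, -0.0, -0.001]
wrist_force: [0.7, -0.4, -1.2]
opening: 0.677
grasp_force: 19.9
```

Run:
```python
from mv import *
print(status.get_state()["eef_pos"],status.get_state()["opening"])
go("pre",T2(pd,(-.06,0,.15)),pd[2])
```

```text
[0.45856401 0.21597794 0.20071113] 0.6767642614351276
pre target [0.4654 0.254  0.15  ] d [-0.0078  0.0379  0.0507] twist 0.001
```

arm_command([
  {"dx":-0.008,"dy":0.02,"dz":0,"twist":0,"gripper":0.05},
  {"dx":-0.008,"dy":0.038,"dz":0.01,"twist":0,"gripper":0.05},
  {"dx":-0.008,"dy":0.038,"dz":0.03,"twist":0,"gripper":0.05},
  {"dx":-0.008,"dy":0.038,"dz":0.05,"twist":0,"gripper":0.05},
  {"dx":-0.008,"dy":0.038,"dz":0.05,"twist":0,"gripper":0.05},
  {"dx":-0.008,"dy":0.038,"dz":0.05,"twist":0,"gripper":0.05},
])

```text
time: 12.9
eef_pos: [0.4659, 0.2515, 0.1513]
orientation: [-0.011, 1.0, -0.0, -0.001]
wrist_force: [-0.0, 0.1, -0.7]
opening: 0.678
grasp_force: 20.0
```

Run:
```python
from mv import *
s=status.get_state();R=Ro.from_quat(s["orientation"]).as_matrix();e=s["eef_pos"]
print(e,s["joint_positions"]);go("seat",T2(pd,(-.03,0,.15)),pd[2])
W=lambda a,b,c:e+R@np.array([a,b,c])
out=[]
for n in("side","top"):
  P=viewer.get_image(n)
  for q in viewer.pinpoint(P,"grid")[:2]:
    X=atz(P,q["uv"],e[2]-.002);print(n,q["confidence"],"tool",(R.T@(X-e)).round(4))
  im=cv2.resize(np.ascontiguousarray(np.array(P["pixels"])[:,:,::-1]),None,fx=4,fy=4,interpolation=cv2.INTER_CUBIC)
  for z,col in((.002,(0,255,255)),(-.010,(0,0,255))):
    q=np.array([proj(P,W(a,b,z)) for a,b in((.056,.031),(.056,-.031),(-.056,-.031),(-.056,.031))])
    cv2.polylines(im,[np.int32((q+.5)*4*16)],True,col,1,cv2.LINE_AA,4)
  box(P,im,pd,-.088,.028,-.033,.033,.110,(0,255,0))
  u,v=(proj(P,e)*4).astype(int);x=max(0,u-200);y=max(0,v-220);out.append(im[y:y+440,x:x+400])
cv2.imwrite("pics/d.png",np.hstack(out))
```

```text
[0.46594795 0.25154248 0.15127644] [ 3.50204030e-01  4.23850029e-01  1.62192336e+00  4.48813964e-05
  1.09749422e+00 -1.24173558e+00]
seat target [0.4954 0.2547 0.15  ] d [-0.0295  0.0025  0.0012] twist 0.0
side 0.62 tool [-0.0014  0.0029  0.002 ]
```

View pics/d.png

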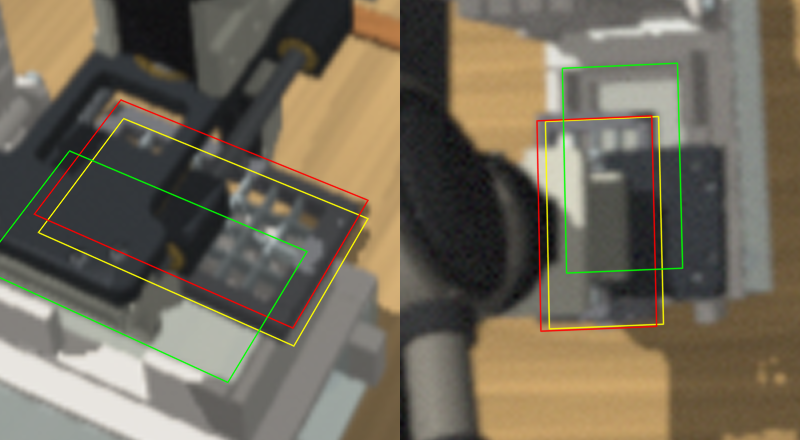

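The overlays agree with the held plate: its centre is within about 1–2 mm of the TCP, and the front edge in the side view runs from about (367,205) to (292,335). I move over the well below the pusher's height.

arm_command([
  {"dx":0,"dy":0.001,"dz":0.01,"twist":0,"gripper":0.05},
  {"dx":0,"dy":0.001,"dz":0.021,"twist":0,"gripper":0.05},
  {"dx":-0.008,"dy":0.001,"dz":0.023,"twist":0,"gripper":0.05},
  {"dx":-0.016,"dy":0.001,"dz":0.023,"twist":0,"gripper":0.05},
  {"dx":-0.024,"dy":0.001,"dz":0.025,"twist":0,"gripper":0.05},
  {"dx":-0.03,"dy":0.001,"dz":0.028,"twist":0,"gripper":0.05},
  {"dx":-0.03,"dy":0.001,"dz":0.032,"twist":0,"gripper":0.05},
  {"dx":-0.03,"dy":0.001,"dz":0.032,"twist":0,"gripper":0.05},
  {"dx":-0.03,"dy":0.001,"dz":0.032,"twist":0,"gripper":0.05},
])

```text
time: 14.0
eef_pos: [0.4958, 0.2533, 0.1195]
orientation: [-0.011, 1.0, -0.0, -0.0]
wrist_force: [0.3, 0.5, -0.8]
opening: 0.673
grasp_force: 20.0
```

Run:
```python
from mv import *
s=status.get_state();R=Ro.from_quat(s["orientation"]).as_matrix();e=s["eef_pos"]
print(e,s["wrist_force"]);go("seat",T2(pd,(-.03,0,.082)),pd[2])
out=[]
for n in("side","top"):
  P=viewer.get_image(n)
  for t,l in D.items():
    for q in viewer.pinpoint(P,t)[:1]:
      print(n,t,round(q["confidence"],2),(atz(P,q["uv"],l[2])-T2(pd,l)).round(4))
  im=cv2.resize(np.ascontiguousarray(np.array(P["pixels"])[:,:,::-1]),None,fx=6,fy=6,interpolation=cv2.INTER_CUBIC)
  u,v=(proj(P,e)*6).astype(int);x=max(0,u-200);y=max(0,v-200);out.append(im[y:y+500,x:x+400])
cv2.imwrite("pics/e.png",np.hstack(out))
```

```text
[0.49578029 0.25326923 0.11954487] [ 0.25050364  0.48767799 -0.84956297]
seat target [0.4954 0.2547 0.082 ] d [0.0003 0.0014 0.0375] twist 0.0
side dicer 0.66 [ 0.0018 -0.0026  0.    ]
side dicer_seat 0.66 [-0.0009 -0.0003 -0.    ]
side dicer_notch 0.8 [-0.0009 -0.0012 -0.    ]
side dicer_hinge 0.87 [ 0.0033  0.0048 -0.    ]
top dicer 0.89 [-0.0068  0.001   0.    ]
top dicer_hinge 0.89 [-0.0056 -0.0051 -0.    ]
```

View pics/e.png

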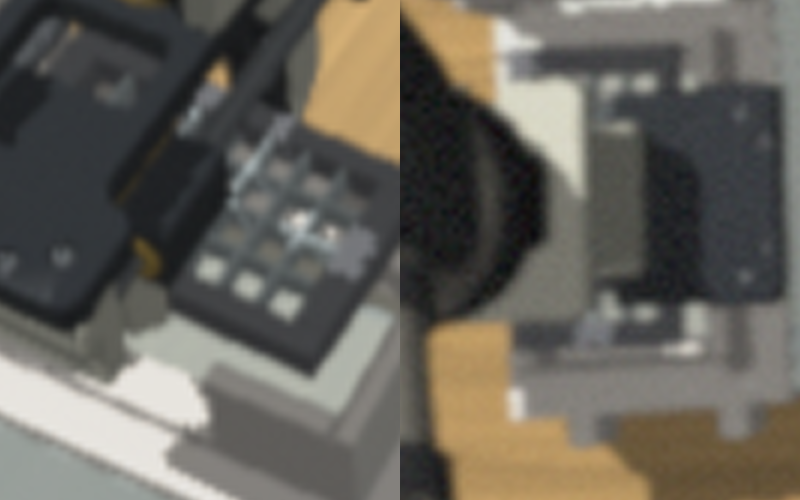

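Run:
```python
from mv import *
s=status.get_state();R=Ro.from_quat(s["orientation"]).as_matrix();e=s["eef_pos"]
for n in("side","top"):
  P=viewer.get_image(n);u,v=(proj(P,e)*6).astype(int);o=np.array([max(0,u-200),max(0,v-200)])
  f=lambda X:((proj(P,X)+.5)*6-o).round(0)
  print(n)
  for x in(.056,-.056):
    for y in(.031,-.031): print(" plate",x,y,f(e+R@np.array([x,y,.002])),"top",f(e+R@np.array([x,y,-.010])))
  for x in(-.091,.031):
    for y in(.036,-.036): print(" rim",x,y,f(T2(pd,(x,y,.11))))
  print(" notch edge",[f(T2(pd,(a,.036,.11))) for a in(-.052,-.008)],"outer",f(T2(pd,(-.096,.041,.11))))
  im=cv2.resize(np.array(P["pixels"])[:,:,::-1],None,fx=6,fy=6,interpolation=cv2.INTER_CUBIC)[o[1]:o[1]+500,o[0]:o[0]+400]
  g=cv2.cvtColor(np.ascontiguousarray(im),cv2.COLOR_BGR2GRAY)
  if n=="top":
    for c in (550,600,650): print(c,g[20:100:6,c-400],g[310:400:6,c-400])
```

```text
side
 plate 0.056 0.031 [328. 381.] top [325. 356.]
 plate 0.056 -0.031 [440. 197.] top [439. 171.]
 plate -0.056 0.031 [-33. 217.] top [-40. 191.]
 plate -0.056 -0.031 [94. 52.] top [89. 25.]
 rim -0.091 0.036 [337. 427.]
 rim -0.091 -0.036 [466. 212.]
 rim 0.031 0.036 [-56. 246.]
 rim 0.031 -0.036 [92. 54.]
 notch edge [array([206., 366.]), array([ 65., 301.])] outer [344. 451.]
top
 plate 0.056 0.031 [126. 358.] top [114. 360.]
 plate 0.056 -0.031 [291. 351.] top [282. 353.]
 plate -0.056 0.031 [120.  59.] top [108.  57.]
 plate -0.056 -0.031 [284.  51.] top [274.  49.]
 rim -0.091 0.036 [117. 372.]
 rim -0.091 -0.036 [307. 364.]
 rim 0.031 0.036 [111.  49.]
 rim 0.031 -0.036 [299.  41.]
 notch edge [array([115., 268.]), array([113., 152.])] outer [104. 386.]
550 [127 129 127 126 115  89  69  70  70 107 164 198 211 215] [120 109  88  72  68  67  73  81  86  91 103 116 126 129 126]
600 [129 129 128 123 108  84  72  65  69  81 107 117 114 104] [114 119 118 119 119 112 107 115 111 101 112 125 128 127 128]
650 [129 130 127 122  99  79  66  66  73 107 146 155 118  78] [145 142 103  73  67  73  89 113 108 109 122 128 127 129 130]
```

Both views put the plate about 3 mm further to +x than the TCP suggests, so I correct by 3.5 mm and lower.

arm_command([
  {"dx":0.0035,"dy":0.0015,"dz":0,"twist":0,"gripper":0.05},
  {"dx":0.0035,"dy":0.0015,"dz":0.003,"twist":0,"gripper":0.05},
  {"dx":0.0035,"dy":0.0015,"dz":0.006,"twist":0,"gripper":0.05},
  {"dx":0.0035,"dy":0.0015,"dz":0.009,"twist":0,"gripper":0.05},
  {"dx":0.0035,"dy":0.0015,"dz":0.012,"twist":0,"gripper":0.05},
  {"dx":0.0035,"dy":0.0015,"dz":0.015,"twist":0,"gripper":0.05},
  {"dx":0.0035,"dy":0.0015,"dz":0.018,"twist":0,"gripper":0.05},
  {"dx":0.0035,"dy":0.0015,"dz":0.018,"twist":0,"gripper":0.05},
  {"dx":0.0035,"dy":0.0015,"dz":0.018,"twist":0,"gripper":0.05},
])

```text
time: 15.5
eef_pos: [0.4927, 0.2539, 0.1012]
orientation: [-0.011, 1.0, -0.001, -0.0]
wrist_force: [2.4, -6.0, -0.2]
opening: 0.67
grasp_force: 20.0
```

arm_command([
  {"dx":0,"dy":-0.001,"dz":0,"twist":0,"gripper":0.05},
  {"dx":0,"dy":-0.0015,"dz":0.003,"twist":0,"gripper":0.05},
  {"dx":0,"dy":-0.0015,"dz":0.006,"twist":0,"gripper":0.05},
  {"dx":0,"dy":-0.0015,"dz":0.009,"twist":0,"gripper":0.05},
  {"dx":0,"dy":-0.0015,"dz":0.012,"twist":0,"gripper":0.05},
  {"dx":0,"dy":-0.0015,"dz":0.014,"twist":0,"gripper":0.05},
  {"dx":0,"dy":-0.0015,"dz":0.014,"twist":0,"gripper":0.05},
  {"dx":0,"dy":-0.0015,"dz":0.014,"twist":0,"gripper":0.05},
])

```text
time: 16.3
eef_pos: [0.4927, 0.2533, 0.0877]
orientation: [-0.011, 1.0, 0.0, 0.0]
wrist_force: [0.7, -0.6, -1.5]
opening: 0.669
grasp_force: 20.0
```

Free now. Lower to the ledge.

arm_command([
  {"dx":0,"dy":0,"dz":0.002,"twist":0,"gripper":0.05},
  {"dx":0,"dy":0,"dz":0.004,"twist":0,"gripper":0.05},
  {"dx":0,"dy":0,"dz":0.006,"twist":0,"gripper":0.05},
  {"dx":0,"dy":0,"dz":0.007,"twist":0,"gripper":0.05},
  {"dx":0,"dy":0,"dz":0.007,"twist":0,"gripper":0.05},
  {"dx":0,"dy":0,"dz":0.007,"twist":0,"gripper":0.05},
])

```text
time: 16.9
eef_pos: [0.4925, 0.2534, 0.0815]
orientation: [-0.011, 1.0, 0.0, 0.0]
wrist_force: [-3.6, -0.1, 8.3]
opening: 0.671
grasp_force: 20.0
```

Contact at 8 N with the underside at about z = 0.080, so the grid is seated. Release and rise.

arm_command([
  {"dx":0,"dy":0,"dz":0.0005,"twist":0,"gripper":0.06},
  {"dx":0,"dy":0,"dz":0,"twist":0,"gripper":0.066},
  {"dx":0,"dy":0,"dz":0,"twist":0,"gripper":0.074},
  {"dx":0,"dy":0,"dz":0,"twist":0,"gripper":0.074},
  {"dx":0,"dy":0,"dz":0,"twist":0,"gripper":0.074},
  {"dx":0,"dy":0,"dz":-0.005,"twist":0,"gripper":0.074},
  {"dx":0,"dy":0,"dz":-0.015,"twist":0,"gripper":0.074},
  {"dx":0,"dy":0,"dz":-0.04,"twist":0,"gripper":0.074},
  {"dx":0.02,"dy":0,"dz":-0.08,"twist":0,"gripper":0.074},
  {"dx":0.06,"dy":0,"dz":-0.12,"twist":0,"gripper":0.074},
])

```text
time: 17.9
eef_pos: [0.4383, 0.252, 0.1981]
orientation: [-0.01, 1.0, 0.0, 0.001]
wrist_force: [0.5, 1.3, -0.1]
opening: 0.808
grasp_force: 0.0
```

arm_command([
  {"dx":0.05,"dy":-0.03,"dz":-0.03,"twist":0,"gripper":0},
  {"dx":0.05,"dy":-0.05,"dz":-0.07,"twist":0,"gripper":0},
  {"dx":0.05,"dy":-0.05,"dz":-0.11,"twist":0,"gripper":0},
  {"dx":0.05,"dy":-0.05,"dz":-0.15,"twist":0,"gripper":0},
  {"dx":0.05,"dy":-0.05,"dz":-0.18,"twist":0,"gripper":0},
  {"dx":0.05,"dy":-0.05,"dz":-0.18,"twist":0,"gripper":0},
  {"dx":0.05,"dy":-0.05,"dz":-0.18,"twist":0,"gripper":0},
])

```text
time: 18.6
eef_pos: [0.3882, 0.201, 0.3768]
orientation: [-0.011, 1.0, 0.0, 0.001]
wrist_force: [-0.8, 0.1, -0.9]
opening: 0.247
grasp_force: 0.0
```

Run:
```python
from mv import *
print(status.get_state()["eef_pos"],status.get_state()["opening"])
out=[]
for n in("side","top"):
  P=viewer.get_image(n)
  for t,z in(("grid",.08),("dicer_seat",.08)):
    for q in viewer.pinpoint(P,t)[:1]: print(n,t,q["confidence"],atz(P,q["uv"],z)-T2(pd,(-.03,0,z)))
  q=viewer.pinpoint(P,"lid_push");print("lid",q[0]["uv"],[proj(P,T2(pd,(.06+x,0,.116+.15))) for x in(0,.02)])
  im=cv2.resize(np.ascontiguousarray(np.array(P["pixels"])[:,:,::-1]),None,fx=6,fy=6,interpolation=cv2.INTER_CUBIC)
  u,v=(proj(P,T2(pd,(-.03,0,.09)))*6).astype(int);x=max(0,u-200);y=max(0,v-250);out.append(im[y:y+500,x:x+400])
cv2.imwrite("pics/f.png",np.hstack(out))
go("over back",T2(pd,(.115,0,.38)),pd[2])
```

```text
[0.38822689 0.20095558 0.37680602] 0.24685226909457322
side grid 0.91 [-4.65570715e-03  4.87334619e-03 -4.16333634e-17]
side dicer_seat 0.68 [-4.50410403e-04  1.48405657e-04 -4.16333634e-17]
lid [136.7, 210.3] [array([138.97242889, 213.03573031]), array([128.0186789 , 208.80705888])]
top grid 0.56 [ 2.61170144e-03  2.70905352e-03 -4.16333634e-17]
top dicer_seat 0.82 [-9.49180017e-03  4.85654227e-03 -4.16333634e-17]
lid [102.5, 167.8] [array([104.31055338, 170.52649807]), array([104.12083222, 160.0714081 ])]
over back target [0.6404 0.2577 0.38  ] d [-0.2533  0.0513 -0.0047] twist 0.0
```

View pics/f.png

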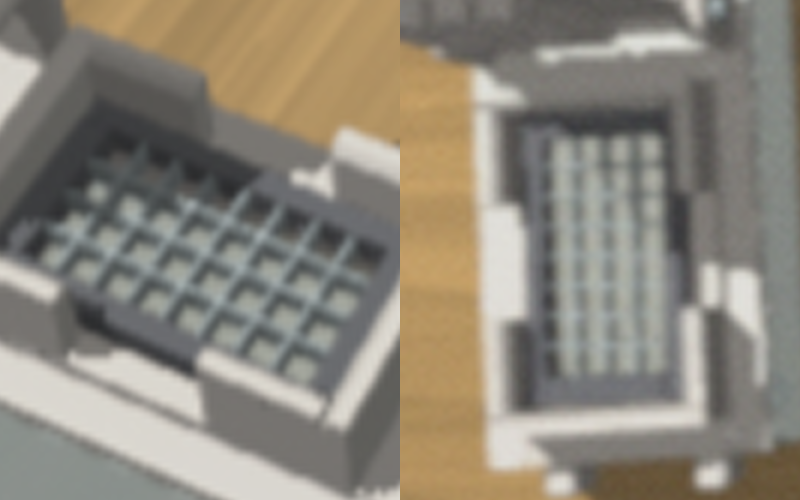

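The grid lies flat and level inside the well in both views. In the side view all its edges sit below the walls, and in the top view it is centred at (605,265). Now I go behind the lid.

arm_command([
  {"dx":-0.04,"dy":0.01,"dz":-0.01,"twist":0,"gripper":0},
  {"dx":-0.08,"dy":0.02,"dz":-0.01,"twist":0,"gripper":0},
  {"dx":-0.12,"dy":0.03,"dz":-0.01,"twist":0,"gripper":0},
  {"dx":-0.16,"dy":0.04,"dz":-0.01,"twist":0,"gripper":0},
  {"dx":-0.2,"dy":0.05,"dz":-0.01,"twist":0,"gripper":0},
  {"dx":-0.23,"dy":0.051,"dz":-0.01,"twist":0,"gripper":0},
  {"dx":-0.255,"dy":0.051,"dz":-0.01,"twist":0,"gripper":0},
  {"dx":-0.255,"dy":0.051,"dz":-0.01,"twist":0,"gripper":0},
  {"dx":-0.255,"dy":0.051,"dz":-0.01,"twist":0,"gripper":0},
  {"dx":-0.255,"dy":0.051,"dz":-0.01,"twist":0,"gripper":0},
])

```text
time: 20.0
eef_pos: [0.6414, 0.2576, 0.3867]
orientation: [-0.011, 1.0, 0.0, 0.0]
wrist_force: [-0.2, -0.9, -0.0]
opening: 0.002
grasp_force: 0.0
```

Run:
```python
from mv import *
s=status.get_state();print(s["eef_pos"],s["joint_positions"],s["orientation"],s["wrist_force"])
go("behind",T2(pd,(.115,0,.268)),pd[2])
```

```text
[0.64136903 0.25755211 0.38673206] [ 2.71009185e-01  6.68798494e-01  5.56607262e-01  1.82949895e-04
  1.91582193e+00 -1.32136125e+00] [-1.08177948e-02  9.99941466e-01  1.30132997e-04  1.54194093e-04] [-0.22226596 -0.9393094  -0.02436255]
behind target [0.6404 0.2577 0.268 ] d [0.001  0.0002 0.1187] twist 0.001
```

arm_command([
  {"dx":0,"dy":0,"dz":0.03,"twist":0,"gripper":0},
  {"dx":0,"dy":0,"dz":0.06,"twist":0,"gripper":0},
  {"dx":0,"dy":0,"dz":0.09,"twist":0,"gripper":0},
  {"dx":0,"dy":0,"dz":0.112,"twist":0,"gripper":0},
  {"dx":0,"dy":0,"dz":0.112,"twist":0,"gripper":0},
  {"dx":0,"dy":0,"dz":0.112,"twist":0,"gripper":0},
])

```text
time: 20.6
eef_pos: [0.6417, 0.2576, 0.276]
orientation: [-0.011, 1.0, 0.0, 0.001]
wrist_force: [0.8, -0.5, 0.6]
opening: 0.006
grasp_force: 0.0
```

arm_command([
  {"dx":0.02,"dy":0,"dz":0.004,"twist":0,"gripper":0},
  {"dx":0.036,"dy":0,"dz":0.008,"twist":0,"gripper":0},
  {"dx":0.046,"dy":0,"dz":0.01,"twist":0,"gripper":0},
  {"dx":0.056,"dy":0,"dz":0.0105,"twist":0,"gripper":0},
  {"dx":0.068,"dy":0,"dz":0.0115,"twist":0,"gripper":0},
  {"dx":0.081,"dy":0,"dz":0.014,"twist":0,"gripper":0},
  {"dx":0.094,"dy":0,"dz":0.018,"twist":0,"gripper":0},
  {"dx":0.106,"dy":0,"dz":0.0225,"twist":0,"gripper":0},
  {"dx":0.118,"dy":0,"dz":0.028,"twist":0,"gripper":0},
  {"dx":0.118,"dy":0,"dz":0.028,"twist":0,"gripper":0},
])

```text
time: 21.6
eef_pos: [0.5237, 0.2553, 0.2484]
orientation: [-0.011, 1.0, 0.001, 0.001]
wrist_force: [0.5, -0.4, -0.1]
opening: 0.003
grasp_force: 0.0
```

```bash
cat > lid.py <<'E'
from mv import *
ps=[]
for n in("top","side"):
    P=viewer.get_image(n);r=viewer.pinpoint(P,"lid_push")
    if r: ps.append((P,r[0]["uv"]));print(n,r[0]["uv"],round(r[0]["confidence"],2),"best",min(range(-5,105,5),key=lambda a:np.hypot(*(proj(P,T2(pd,(.06-.15*np.cos(np.radians(a))+.005*np.sin(np.radians(a)),0,.116+.15*np.sin(np.radians(a))+.005*np.cos(np.radians(a)))))-r[0]["uv"]))))
s=status.get_state();print(s["eef_pos"],s["wrist_force"],s["time"])
E
python3 lid.py
```

```text
top [107.3, 212.4] 0.54 best 55
side [184.2, 237.0] 0.61 best 60
[0.52513008 0.25511748 0.247316  ] [-0.06452966  0.50109478  0.80838092] 21.8
```

arm_command([
  {"dx":0.011,"dy":0,"dz":0.007,"twist":0,"gripper":0},
  {"dx":0.022,"dy":0,"dz":0.0145,"twist":0,"gripper":0},
  {"dx":0.032,"dy":0,"dz":0.023,"twist":0,"gripper":0},
  {"dx":0.041,"dy":0,"dz":0.0325,"twist":0,"gripper":0},
  {"dx":0.049,"dy":0,"dz":0.043,"twist":0,"gripper":0},
  {"dx":0.056,"dy":0,"dz":0.0535,"twist":0,"gripper":0},
  {"dx":0.062,"dy":0,"dz":0.065,"twist":0,"gripper":0},
  {"dx":0.068,"dy":0,"dz":0.077,"twist":0,"gripper":0},
  {"dx":0.072,"dy":0,"dz":0.089,"twist":0,"gripper":0},
  {"dx":0.0755,"dy":0,"dz":0.1,"twist":0,"gripper":0},
])

```text
time: 22.8
eef_pos: [0.4496, 0.2535, 0.1461]
orientation: [-0.01, 1.0, 0.0, 0.001]
wrist_force: [0.0, -0.0, 0.6]
opening: 0.007
grasp_force: 0.3
```

arm_command([
  {"dx":0.001,"dy":0,"dz":0.006,"twist":0,"gripper":0},
  {"dx":0.002,"dy":0,"dz":0.012,"twist":0,"gripper":0},
  {"dx":0.003,"dy":0,"dz":0.018,"twist":0,"gripper":0},
  {"dx":0.003,"dy":0,"dz":0.021,"twist":0,"gripper":0},
  {"dx":0.003,"dy":0,"dz":0.021,"twist":0,"gripper":0},
])

```text
time: 23.3
eef_pos: [0.4457, 0.2532, 0.1248]
orientation: [-0.011, 1.0, -0.0, -0.0]
wrist_force: [-0.3, 0.3, 0.8]
opening: 0.005
grasp_force: 0.0
```

```bash
python3 lid.py
```

```text
top [133.4, 245.6] 0.78 best -5
side [236.2, 306.1] 0.75 best 0
[0.44593728 0.2533195  0.12532742] [0.03014962 0.29189217 1.08989136] 23.5
```

Force is still small, so I press further until the stop answers.

arm_command([
  {"dx":0,"dy":0,"dz":0.001,"twist":0,"gripper":0},
  {"dx":0,"dy":0,"dz":0.002,"twist":0,"gripper":0},
  {"dx":0,"dy":0,"dz":0.003,"twist":0,"gripper":0},
  {"dx":0,"dy":0,"dz":0.004,"twist":0,"gripper":0},
  {"dx":0,"dy":0,"dz":0.004,"twist":0,"gripper":0},
])

```text
time: 24.0
eef_pos: [0.4457, 0.2532, 0.1209]
orientation: [-0.011, 1.0, -0.0, -0.0]
wrist_force: [0.7, 0.1, 0.4]
opening: 0.004
grasp_force: 0.0
```

arm_command([
  {"dx":0,"dy":0,"dz":0.001,"twist":0,"gripper":0},
  {"dx":0,"dy":0,"dz":0.002,"twist":0,"gripper":0},
  {"dx":0,"dy":0,"dz":0.003,"twist":0,"gripper":0},
  {"dx":0,"dy":0,"dz":0.003,"twist":0,"gripper":0},
  {"dx":0,"dy":0,"dz":0.003,"twist":0,"gripper":0},
])

```text
time: 24.5
eef_pos: [0.4458, 0.2533, 0.12]
orientation: [-0.011, 1.0, 0.0, 0.001]
wrist_force: [-5.3, -2.6, 17.1]
opening: 0.006
grasp_force: 8.4
```

The stop is at z = 0.120 (hinge height plus half the lid thickness) with 17 N, so the lid is closed. Lift off.

arm_command([
  {"dx":0,"dy":0,"dz":-0.005,"twist":0,"gripper":0},
  {"dx":0,"dy":0,"dz":-0.02,"twist":0,"gripper":0},
  {"dx":0,"dy":0,"dz":-0.05,"twist":0,"gripper":0},
  {"dx":0.03,"dy":0,"dz":-0.09,"twist":0,"gripper":0},
  {"dx":0.04,"dy":0,"dz":-0.13,"twist":0,"gripper":0},
  {"dx":0.04,"dy":0,"dz":-0.15,"twist":0,"gripper":0},
  {"dx":0.04,"dy":0,"dz":-0.15,"twist":0,"gripper":0},
  {"dx":0.04,"dy":0,"dz":-0.15,"twist":0,"gripper":0},
])

```text
time: 25.3
eef_pos: [0.4056, 0.2523, 0.2677]
orientation: [-0.011, 1.0, -0.0, -0.0]
wrist_force: [0.5, -0.0, 0.3]
opening: 0.009
grasp_force: 0.0
```

```bash
python3 lid.py
python3 - <<'E'
from h import *
for n in("top","side"):
  P=viewer.get_image(n)
  for t in("slicer","spoon","spatula","mill","jar"):
    r=viewer.pinpoint(P,t)
    if r: print(n,t,np.round(r[0]["uv"],1),round(r[0]["confidence"],2))
E
```

```text
top [129.9, 244.3] 0.61 best 5
side [237.8, 305.9] 0.92 best 0
[0.40539074 0.25212521 0.26664794] [-0.04802614  0.16176944 -0.40813213] 25.5
top slicer [385.1 186.8] 0.75
top spoon [325.2 263.8] 0.78
top spatula [238.8 207.9] 0.97
top mill [229.  141.3] 0.6
top jar [268.8 128.2] 0.72
side slicer [301.7 148. ] 0.56
side spatula [258.3 241. ] 0.81
side mill [185.  217.9] 0.84
side jar [193.  194.9] 0.81
```

The lid is closed and nothing else has moved, so I hand in.

```bash
python3 -c "from bench import sign_off; print(sign_off())"
```

```text
the job is handed in; nothing more can be done
None
```

The grid sits flat and fully home in the dicer's well, the lid is pressed closed to its stop, nothing else was moved as far as the final check shows, and the job was handed in at about 26 s.

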